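# Set a maple blank out over the sawing rest

### The arm

A 6-joint arm with a two-finger parallel gripper is mounted at the origin on the work surface. World frame = base frame: x ahead of the robot, y to its left, z up, the work surface at z = 0. Lengths are in m, angles in rad, forces in N, time in s.
With the tool pointing down it reaches from about 0.375 to 0.9 m from the base axis. Payload 3.1 kg.
Tool frame: the origin (TCP) lies at the centre of the arm's flange, where the gripper is bolted on; the fingertips stand 173 mm ahead of it and the grasp point (between the pads) lies 155 mm ahead of it; z points along the fingers, x is the direction in which the jaws open and shut, and the axes are right-handed (so a half turn about z gives the same grasp; the last joint's range is limited). The gripper opens to 85 mm and grips with 20 to 120 N. Pads are 22 mm wide; open, the fingers measure 114 mm over their backs; the gripper's body (76 mm by 85 mm) begins 54 mm behind the grasp point. The pads swing forward as they close: fully open they stand 13 mm farther back than shut.
Start: joints at [-1.46, 0.527, 1.433, -0, 1.181, -0.178], TCP at [0.179, -0.599, 0.405] pointing down, gripper open.
Joint ranges: [-3.08, 3.08], [-0.75, 2.2], [0.22, 2.44], [-1.43, 4.57], [0, 2.65], [-2.85, 2.85]. Speed limits (rad/s): [2.79, 2.79, 3.14, 3.14, 3.14, 3.14].

### API

Orientations are given as a unit quaternion [x, y, z, w].
In Python, from station import manip gives the robot as it stands.
- The arm moves only by the shell command python3 -m jog 'ROWS' [OPENING] [FORCE]. ROWS is JSON, a list that holds one entry, the list of rows, each a list of 4 numbers: the shift along the world's x, y, z in mm, then the turn about the world's z in degrees. A call has exactly 8 rows; each row shifts and turns the commanded pose from where the row before left it; what a row does not reach is not made up. A row lasts 1/8 s, in which the tool goes at most 62.5 mm and 10.7 degrees, less where a joint would pass 70% of its speed; a pose out of reach is approached as far as the arm can. A call is refused whole if a number of a shift passes 62.5 or a number of a turn 10.7, either way. A call with a gripper value outside its range is refused whole. OPENING is the opening in per cent of the stroke, from 0 (shut) to 100 (fully open), set as the call begins (- or left out, the last holds). The fingers move at their own pace and stop on an object; FORCE is the grip in N (left out, the last holds). Time passes only in rows, so rows that do not move let the fingers close, or fill a call up. It gives the time, the measured TCP pose, the force and the opening at its end, in the units of the state.
- manip.sense(): the state, without advancing time (a new reading comes with each control period).
- manip.snapshot(name): name is "side" or "top"; returns the picture (400x640x3 uint8, red, green, blue); there is no depth.
- manip.camera_info(name): a dict with "fx", "fy", "cx", "cy" (pixels), "R" (3x3) and "t" (3): a world point X has camera coordinates R X + t. Camera axes: x right, y down, z forward; pixel columns grow to the right and rows downward; lengths in m; the calibration is good to about 2 mm. A picture is of the moment at which its call begins. camera_info takes no time and is no camera call.
- manip.sign_off(): hands the job in, once; it reports no verdict.
The state is a dict: "t": time; "q": joint angles; "qd": joint speeds; "tau": joint torques, N m; "tcp_pos": TCP position; "tool_rot": TCP orientation; "force": force on the tool from outside, world axes, zero at the start; "ft_torque": the same for the moment, N m; "finger_gap": opening from 0.0 (shut) to 1.0 (fully open).
Only numpy, scipy, OpenCV 4.12 (cv2) and the standard library are available. Lean on these libraries where they do the work, as an engineer would, in place of code of your own. Each camera call takes 0.05 s, during which the arm holds its last target. There are 200 camera calls.

### The job

On the violin maker's bench, first swing the clamp lever on the sawing rest fully open, right over to its stop, so that its claw no longer shuts the maple board in. Then slide the board straight out along the rest, lying flat on it all the way and never lifted or tipped, until its outer end is level with the pointer of the gauge: more than half of it then overhangs the end of the rest, so keep hold of it and finish while still holding it flat on the rest, ready for the saw. Leave the jar, the gouge and the log alone.

Things in the scene. Friction and masses are not known exactly. Their poses are not given: they have to be found in the camera images.
- rest: Sawing rest, fixed: a level wooden ledge 240 mm long (x), 30 wide (y), top 70 mm above the bench, on a foot 110 wide, 15 high. Origin on the bench below its middle; x runs along it, outward, the way the board is to slide (roughly the robot's left); y roughly towards the robot. The ledge ends at x = +120, beyond it is air. Hinge block 34 x 22 mm, 97 tall, at x = 105, y = +39.
- rest_edge (a point): Middle of the ledge's outer top edge (rest frame 120, 0, 70 mm), over which the board is slid.
- board: Loose maple blank 260 mm long (x), 45 wide (y), 18 thick, 0.1 to 0.21 kg, lying along the rest and 7 mm wider than the ledge on either side, so fingers can pass down beside it. Origin at the centre of its underside; x points to the outer end, z up. At the start its outer end is 4 to 22 mm short of the claw.
- board_end (a point): Middle of the board's outer end face, 9 mm above its underside (board frame 130, 0, 9 mm).
- board_tail (a point): Middle of the board's rear end face, 9 mm above its underside (board frame -130, 0, 9 mm).
- clamp (a joint): Clamp lever's angle about a level hinge along the rest's x: 0 to 0.15 = shut, lying across the ledge to its -y side; it swings up, over the top (1.57 upright) and down to the +y side; 2.7 = fully open, at its stop. Stiff hinge (0.08 Nm), stays where left. Steel strip 26 mm wide, 8 thick; its claw hangs across the board's path, face at rest x = 108 mm; wooden handle at its end.
- clamp_hinge (a point): Point on the hinge axis of the lever (rest frame 105, 39, 97 mm). The handle's middle is 104 mm from it.
- clamp_handle (a point): Middle of the lever's handle, a flat wooden bar 14 mm wide along the rest's x, 22 thick, reaching 21 mm further along the lever. Shut: beside the ledge at rest 105, -65, 97 mm, free air below and beside. Pinched along rest x it can turn between the pads. With the lever at angle a it lies at rest y = 39 - 104 cos(a), z = 97 + 104 sin(a) mm.
- gauge: Steel gauge, fixed to the bench beyond the rest's end on its -y side: foot 50 x 50 x 12 mm, post 12 across and 92 tall at y = -80, level pointer blade (4 mm thick in x, 44 long) towards the board. Origin on the bench under the rest's centre line, level with the blade in x; axes parallel to the rest's.
- mark (a point): Tip of the gauge's pointer blade, 79 mm above the bench, about 13 mm beside the board's path (gauge frame 0, -36, 79 mm); x parallel to the rest's. The board's outer end is to come level with it. It is 148 to 178 mm beyond the end of the rest.
- jar: Bystander: amber glass jar 56 mm across, 75 mm tall; origin at the centre of its underside.
- gouge: Bystander: wood carving gouge lying on the bench, 210 mm long along its x, 30 mm high at most; origin under its middle.
- log: Bystander: short upright log 70 mm across, 60 mm tall; origin at the centre of its underside.
Not all that is in view belongs to the job. What is shaped like the gauge but green or pink is not meant.

How it is judged:
By the outcome, as a careful person would: the job done as asked, in the order asked, and still so for the second after the job is handed in, while the arm keeps its last pose, push and grip.
It also fails if it takes over 54 s, if anything falls off the work surface, if the arm or the gripper's body presses on something with over 40 N, if the wrist force passes 120 N, or if a joint passes its speed limit or range.

## Working session

There is one attempt and no reset: what is moved stays moved. The work goes in short steps, Python scripts to look and compute and a shell command to move; the robot and the scene stay as the last step left them, time stands still between calls to the robot, and variables do not carry over. Pictures are saved under pics/ and viewed, about 8 in all and at most 12, crops included, and the job is handed in when it is done.

```bash
mkdir -p pics; ls
python3 - <<'E'
from station import manip
import cv2
for n in("side","top"):
    cv2.imwrite(f"pics/{n}0.png",manip.snapshot(n)[:,:,::-1])
    c=manip.camera_info(n);print(n,c)
print(manip.sense())
E
```

```text
pics
side {'fx': 439.43886347720644, 'fy': 439.43886347720644, 'cx': 321.65467238940784, 'cy': 198.80064247526403, 'R': array([[-0.73775687, -0.67504997,  0.00472689],
       [-0.39260247,  0.42335499, -0.81647648],
       [ 0.54916127, -0.60421693, -0.57735934]]), 't': array([0.41703286, 0.28996927, 0.87528906])}
top {'fx': 404.0745842949768, 'fy': 404.0745842949768, 'cx': 318.8320170748311, 'cy': 190.53183720842884, 'R': array([[-0.00244941, -0.99999298, -0.00283677],
       [-0.98598549,  0.00288829, -0.16680609],
       [ 0.16681311,  0.00238844, -0.98598564]]), 't': array([0.02477347, 0.56794714, 0.98250294])}
{'t': 0.1, 'q': array([-1.45950141e+00,  5.28369585e-01,  1.43375986e+00,  8.11703846e-06,
        1.18140835e+00, -1.78508511e-01]), 'qd': array([ 0.00051577, -0.00359495, -0.00255525, -0.00118095,  0.00107318,
        0.00062799]), 'tau': array([ 6.43901676e-04, -4.43303919e+01, -1.78586537e+01, -2.75717193e-04,
        3.86300831e-03, -8.01145092e-06]), 'tcp_pos': array([ 0.17859202, -0.59862233,  0.40383792]), 'tool_rot': array([ 8.01797879e-01, -5.97594524e-01, -6.61475528e-04, -7.12995322e-04]), 'force': array([0.46915591, 0.44445442, 0.3917401 ]), 'ft_torque': array([-0.0112882 , -0.0406161 ,  0.03230313]), 'finger_gap': 1.0011522467812077}
```

View pics/side0.png

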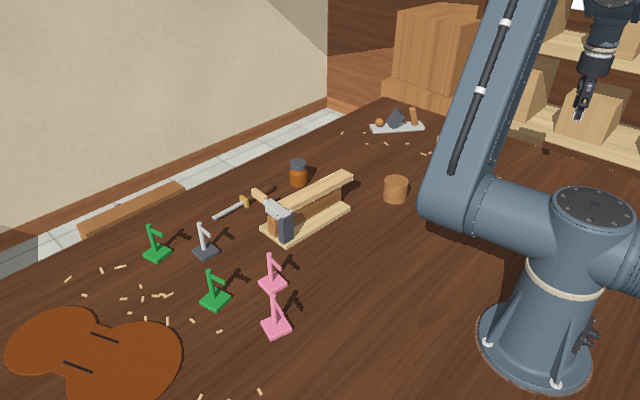

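View pics/top0.png

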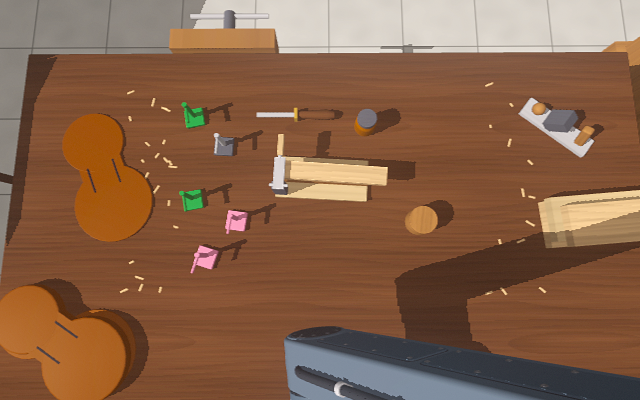

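The views show the rest at about (325,175) in top, with the lever at (280,165), and the grey gauge at (225,143) top / (205,240) side. I'll crop both views closer for measuring.

Run:
```python
import cv2,numpy as np
a=cv2.imread("pics/top0.png")[100:215,200:400];b=cv2.imread("pics/side0.png")[155:255,180:380]
f=lambda i:cv2.resize(i,None,fx=4,fy=4,interpolation=cv2.INTER_CUBIC)
cv2.imwrite("pics/c1.png",f(a));cv2.imwrite("pics/c2.png",f(b))
```

```text
(no output)
```

View pics/c1.png

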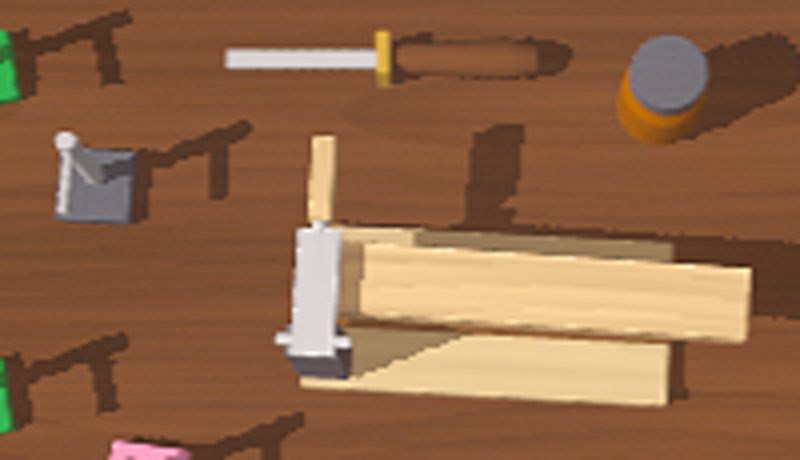

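View pics/c2.png

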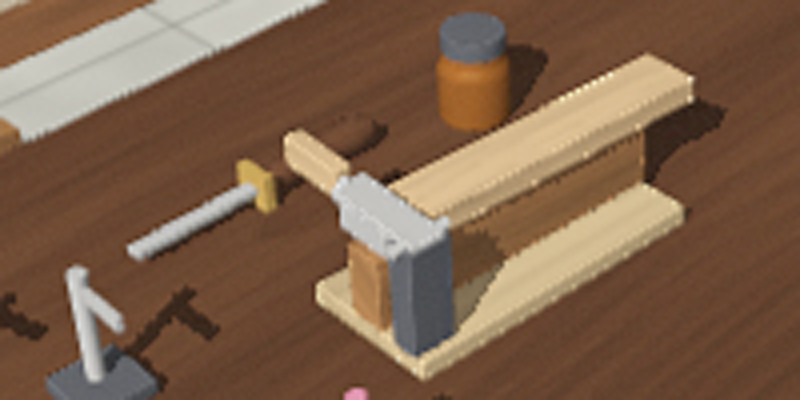

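```bash
cat > geo.py <<'E'
import numpy as np
from station import manip
C={n:manip.camera_info(n) for n in("side","top")}
def ray(n,u,v):
    c=C[n];d=c["R"].T@np.array([(u-c["cx"])/c["fx"],(v-c["cy"])/c["fy"],1]);return -c["R"].T@c["t"],d/np.linalg.norm(d)
def tri(ts,ss):
    A=0;b=0;L=[ray("top",*ts),ray("side",*ss)]
    for o,d in L:
        P=np.eye(3)-np.outer(d,d);A=A+P;b=b+P@o
    X=np.linalg.solve(A,b);return X*1e3,max(np.linalg.norm((np.eye(3)-np.outer(d,d))@(X-o)) for o,d in L)*1e3
def plane(n,u,v,z):
    o,d=ray(n,u,v);return (o+d*(z-o[2])/d[2])*1e3
def proj(n,X):
    c=C[n];p=c["R"]@np.array(X)+c["t"];return c["fx"]*p[0]/p[2]+c["cx"],c["fy"]*p[1]/p[2]+c["cy"]
E
python3 - <<'E'
from geo import *
np.set_printoptions(precision=1,suppress=True)
T=lambda u,v:(u/4+200-.4,v/4+100-.4)
S=lambda u,v:(u/4+180-.4,v/4+155-.4)
for k,t,s in [("tail far",(751,268),(650,55)),("tail near",(747,341),(692,80)),("foot near tail",(667,404),(684,207)),("foot near out",(301,386),(424,366)),
 ("mark",(61,214),(120,325)),("post top",(66,138),(75,270)),("handle tip out",(313,137),(285,139)),("handle tip rear",(335,137),(299,130)),("handle base",(320,222),(340,182))]:
    print(k,*tri(T(*t),S(*s)))
for k,t,z in [("foot nt",(667,404),.015),("foot no",(301,386),.015),("tail f",(751,268),.088),("tail n",(747,341),.088),("mark",(61,214),.079)]: print(k,plane("top",*T(*t),z))
for k,t,z in [("foot nt",(684,207),.015),("foot no",(424,366),.015),("tail f",(650,55),.088),("tail n",(692,80),.088),("mark",(120,325),.079)]: print("side",k,plane("side",*S(*t),z))
E
```

```text
tail far [ 620.9 -146.6   87.1] 0.044647869405529846
tail near [ 576.3 -141.8   87.1] 1.5668333269901609
foot near tail [ 547.1 -100.9   13.8] 0.6254166265282287
foot near out [559.2 139.   14.6] 0.12783509552130734
mark [658.4 283.7  80.5] 0.059234304492611654
post top [704.3 279.6  93.7] 0.6761284614249784
handle tip out [697.9 123.  112.8] 0.018960996770239318
handle tip rear [698.4 110.  112.9] 0.7415639893156105
handle base [648.3 119.9 101.3] 1.1807133419377989
foot nt [ 546.4 -101.1   15. ]
foot no [559.1 138.9  15. ]
tail f [ 620.7 -146.4   88. ]
tail n [ 574.9 -142.5   88. ]
mark [658.9 284.2  79. ]
side foot nt [546.7 -99.3  15. ]
side foot no [559.  139.4  15. ]
side tail f [ 619.9 -145.4   88. ]
side tail n [ 576.8 -139.8   88. ]
side mark [660.  282.8  79. ]
```

Board, rest and mark come out consistent: mark at rest x≈269, board end ≈99.5, lever angle ≈0.04. Next I'll move above the handle.

```bash
python3 -m jog '[[[20,30,0,-1.2],[31.4,44.8,0,-1.2],[31.4,44.8,0,-1.2],[31.4,44.8,0,-1.2],[31.4,44.8,0,-1.2],[31.4,44.8,0,-1.2],[31.4,44.8,0,-1.2],[31.4,44.8,0,-1.2]]]' 60 60
python3 -m jog '[[[31.4,44.8,0,-1.2],[31.4,44.8,0,-1.2],[31.4,44.8,0,-1.2],[31.4,44.8,0,-1.2],[31.4,44.8,0,-1.2],[31.4,44.8,0,-1.2],[31.4,44.8,0,-1.2],[10,14.8,-20,-1.5]]]'
```

```text
t: 1.1
tcp_pos: [0.4191, -0.2537, 0.4045]
tool_rot: [0.749, -0.663, -0.0, -0.0]
force: [-0.3, 0.1, 1.2]
finger_gap: 0.598
t: 2.1
tcp_pos: [0.65, 0.0761, 0.3856]
tool_rot: [-0.69, 0.724, -0.002, 0.002]
force: [-0.2, -0.7, -0.0]
finger_gap: 0.603
```

```bash
python3 -m jog '[[[10,14,0,0],[10,14,-10,0],[10,14,-20,0],[0,0,-25,0],[0,0,-25,0],[0,0,-25,0],[0,0,-20,0],[0,0,-5,0]]]' 60
python3 - <<'E'
from geo import *
import cv2
f=lambda i:cv2.resize(i,None,fx=3,fy=3,interpolation=cv2.INTER_CUBIC)
a=manip.snapshot("top")[90:200,210:410];b=manip.snapshot("side")[150:240,200:400]
cv2.imwrite("pics/g1.png",np.vstack([f(a),f(b)])[:,:,::-1]);print(manip.sense()["tcp_pos"])
E
```

```text
t: 3.1
tcp_pos: [0.6779, 0.1148, 0.2532]
tool_rot: [-0.689, 0.725, 0.001, -0.001]
force: [0.5, -0.4, -0.2]
finger_gap: 0.601
[0.67834788 0.11492867 0.25444039]
```

View pics/g1.png

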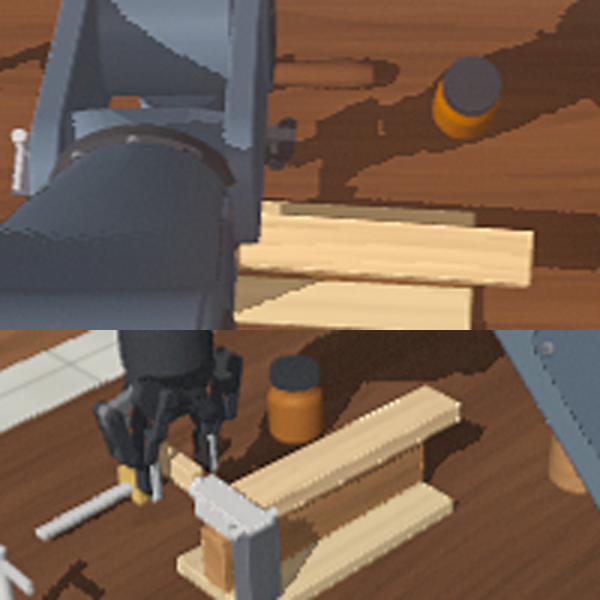

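The side crop shows the handle (≈(180,465)) between the finger pads. Nudge and close.

```bash
python3 -m jog '[[[1,3,0,0],[0,0,0,0],[0,0,0,0],[0,0,0,0],[0,0,0,0],[0,0,0,0],[0,0,0,0],[0,0,0,0]]]' 0 60
```

```text
t: 4.2
tcp_pos: [0.6798, 0.1175, 0.2554]
tool_rot: [-0.689, 0.725, -0.001, 0.0]
force: [2.3, -5.4, 4.1]
finger_gap: 0.15
```

```bash
python3 -m jog '[[[-1.1,0.1,11.9,0],[-2.5,0.1,11.7,0],[-3.7,0.2,11.3,0],[-5.1,0.3,10.8,0],[-6.1,0.3,10.2,0],[-7.3,0.4,9.4,0],[-8.4,0.4,8.6,0],[-9.1,0.5,7.5,0]]]'
```

```text
t: 5.2
tcp_pos: [0.6358, 0.12, 0.3342]
tool_rot: [-0.689, 0.725, -0.0, -0.0]
force: [2.2, -5.3, -9.3]
finger_gap: 0.156
```

```bash
python3 -m jog '[[[-10.1,0.5,6.5,0],[-10.7,0.5,5.3,0],[-11.2,0.6,4.1,0],[-11.6,0.6,2.8,0],[-11.8,0.6,1.5,0],[-11.9,0.6,0.1,0],[-11.8,0.6,-1.2,0],[-11.7,0.6,-2.5,0]]]'
python3 -m jog '[[[-11.3,0.6,-3.8,0],[-10.8,0.6,-5.1,0],[-10.2,0.5,-6.2,0],[-9.3,0.5,-7.4,0],[-8.5,0.4,-8.3,0],[-7.6,0.4,-9.2,0],[-6.4,0.3,-10.1,0],[-5.3,0.3,-10.7,0]]]'
```

```text
t: 6.2
tcp_pos: [0.5471, 0.1248, 0.3524]
tool_rot: [-0.689, 0.725, -0.003, 0.003]
force: [8.2, -4.3, -7.3]
finger_gap: 0.148
t: 7.2
tcp_pos: [0.4772, 0.1287, 0.293]
tool_rot: [-0.689, 0.725, -0.003, 0.003]
force: [2.7, -4.2, 4.9]
finger_gap: 0.152
```

```bash
python3 -m jog '[[[-1,0,-2,0],[-1,0,-2,0],[-1,0,-2,0],[-1,0,-2,0],[0,0,0,0],[0,0,0,0],[0,0,0,0],[0,0,0,0]]]'
```

```text
t: 8.2
tcp_pos: [0.4738, 0.1288, 0.2847]
tool_rot: [-0.689, 0.725, -0.002, 0.003]
force: [4.6, -3.1, 2.8]
finger_gap: 0.152
```

Run:
```python
from geo import *
import cv2
f=lambda i:cv2.resize(i,None,fx=4,fy=4,interpolation=cv2.INTER_CUBIC)
b=manip.snapshot("side")[150:270,220:400]
cv2.imwrite("pics/g2.png",f(b)[:,:,::-1]);s=manip.sense();print(s["tcp_pos"],s["force"])
```

```text
[0.4737469  0.12878636 0.28471524] [ 4.35189855 -3.07267535  3.116053  ]
```

View pics/g2.png

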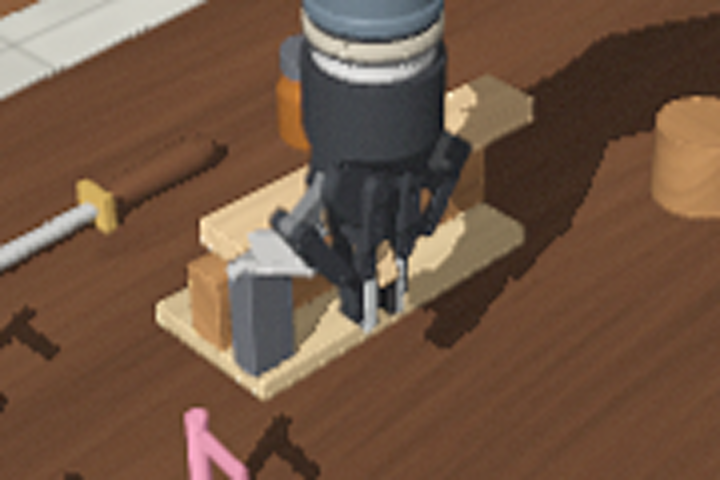

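```bash
python3 -m jog '[[[-1,0,-2,0],[-1,0,-2,0],[-1,0,-2,0],[-1,0,-2,0],[0,0,0,0],[0,0,0,0],[0,0,0,0],[0,0,0,0]]]'
```

```text
t: 9.25
tcp_pos: [0.4713, 0.1288, 0.2807]
tool_rot: [-0.689, 0.725, -0.005, 0.006]
force: [2.1, -2.4, 33.6]
finger_gap: 0.156
```

The stop is reached: 33 N reaction near a ≈ 2.8 by the arm's reading. I'll release, lift off, and work out the board's centreline.

```bash
python3 -m jog '[[[0,0,0,0],[0,0,0,0],[0,0,0,0],[0,0,0,0],[0,0,15,0],[0,0,35,0],[0,0,40,0],[0,0,30,0]]]' 60
python3 - <<'E'
from geo import *
np.set_printoptions(precision=1,suppress=True)
T=lambda u,v:(u/4+200-.4,v/4+100-.4)
O=np.array([607.9,16.6]);ex=np.array([.0513,.9987]);ey=np.array([-.9987,.0513])
r=lambda X:(np.dot(X[:2]-O,ex),np.dot(X[:2]-O,ey))
for k,t,z in [("far out",(361,243),.088),("far tail",(751,268),.088),("near out",(360,318),.088),("near tail",(747,341),.088),("jar top",(670,73),.075),("log top",(4*(421-200),4*(217-100)),.06)]:
    X=plane("top",*T(*t),z);print(k,X,np.round(r(X),1))
E
```

```text
t: 10.25
tcp_pos: [0.4676, 0.1286, 0.397]
tool_rot: [-0.689, 0.725, 0.0, 0.0]
force: [0.0, 0.1, -0.6]
finger_gap: 0.6
far out [637.3  94.9  88. ] [ 79.7 -25.4]
far tail [ 620.7 -146.4   88. ] [-162.1  -21.2]
near out [589.9  95.   88. ] [77.4 22. ]
near tail [ 574.9 -142.5   88. ] [-160.6   24.8]
jar top [ 751.6 -100.8   75. ] [-109.8 -149.5]
log top [ 499.4 -230.    60. ] [-251.9   95.7]
```

```bash
python3 -m jog '[[[13.2,-24,0,9],[13.2,-24,0,9],[13.2,-24,0,9],[13.2,-24,0,9],[13.2,-24,0,9],[13.2,-24,0,9],[13.2,-24,0,9],[13.2,-24,0,9]]]' 100
python3 -m jog '[[[13.2,-24,0,9],[13.2,-24,0,8.7],[0,0,-30,0],[0,0,-30,0],[0,0,-20,0],[0,0,0,0],[0,0,0,0],[0,0,0,0]]]'
```

```text
t: 11.25
tcp_pos: [0.5735, -0.0641, 0.3951]
tool_rot: [0.984, -0.179, -0.001, -0.0]
force: [0.4, 0.2, -1.0]
finger_gap: 1.005
t: 12.25
tcp_pos: [0.6001, -0.1115, 0.317]
tool_rot: [1.0, -0.028, 0.001, 0.0]
force: [0.0, 0.3, -0.4]
finger_gap: 0.999
```

```bash
python3 -m jog '[[[0,0,-15,0],[0,0,-20,0],[0,0,-20,0],[0,0,-15,0],[0,0,-9,0],[0,0,-4,0],[0,0,0,0],[0,0,0,0]]]'
python3 - <<'E'
from geo import *
import cv2
f=lambda i:cv2.resize(i,None,fx=3,fy=3,interpolation=cv2.INTER_CUBIC)
a=manip.snapshot("top")[90:200,210:410];b=manip.snapshot("side")[150:240,200:400]
cv2.imwrite("pics/g3.png",np.vstack([f(a),f(b)])[:,:,::-1]);s=manip.sense();print(s["tcp_pos"],s["force"])
E
```

```text
t: 13.25
tcp_pos: [0.6, -0.1115, 0.2335]
tool_rot: [1.0, -0.028, 0.001, 0.0]
force: [0.4, 0.7, 0.2]
finger_gap: 0.991
[ 0.59992094 -0.1114802   0.23351374] [-1.11913279  0.5610544   0.32216399]
```

View pics/g3.png

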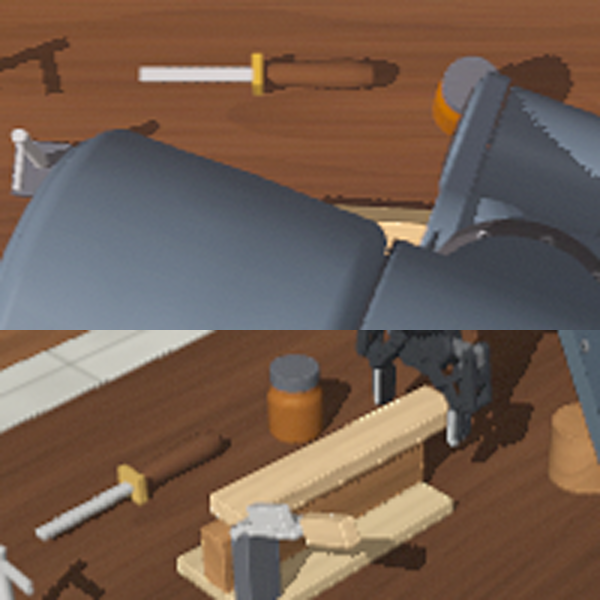

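The lever lies open with its handle at ≈(330,530) in the crop, and the fingers straddle the board's rear. Grip, and check the lever angle by projection.

```bash
python3 -m jog '[[[0,0,0,0],[0,0,0,0],[0,0,0,0],[0,0,0,0],[0,0,0,0],[0,0,0,0],[0,0,0,0],[0,0,0,0]]]' 0 60
python3 - <<'E'
from geo import *
O=np.array([607.9,16.6]);ex=np.array([.0513,.9987]);ey=np.array([-.9987,.0513])
for a in(2.5,2.6,2.7,2.8):
  for r in(104,125):
    p=O+105*ex+(39-r*np.cos(a))*ey;u,v=proj("side",[*p/1e3,(97+r*np.sin(a))/1e3]);print(a,r,round((u-200)*3),round((v-150)*3+330))
E
```

```text
t: 14.35
tcp_pos: [0.6, -0.1115, 0.2334]
tool_rot: [1.0, -0.028, 0.001, 0.0]
force: [0.5, 0.9, 4.2]
finger_gap: 0.516
2.5 104 323 505
2.5 125 339 501
2.6 104 329 518
2.6 125 346 517
2.7 104 334 530
2.7 125 351 532
2.8 104 337 543
2.8 125 356 547
```

```bash
python3 -m jog '[[[0,0,-1,0],[0.2,4,0,0],[0.4,8,0,0],[0.5,10,0,0],[0.5,10,0,0],[0.5,10,0,0],[0.3,6,0,0],[0.1,2,0,0]]]'
```

```text
t: 15.35
tcp_pos: [0.6032, -0.0628, 0.2334]
tool_rot: [1.0, -0.027, 0.002, 0.002]
force: [-0.7, -6.3, 8.6]
finger_gap: 0.516
```

```bash
python3 -m jog '[[[0.3,6,0,0],[0.5,9,0,0],[0.5,9,0,0],[0.5,9,0,0],[0.5,9,0,0],[0.4,8,0,0],[0.4,6,0,0],[0.1,2,0,0]]]'
python3 -m jog '[[[0.3,6,0,0],[0.4,8,0,0],[0.4,8,0,0],[0.4,8,0,0],[0.4,8,0,0],[0.3,6,0,0],[0.1,2,0,0],[0,0,0,0]]]'
python3 - <<'E'
from geo import *
import cv2
f=lambda i,s:cv2.resize(i,None,fx=s,fy=s,interpolation=cv2.INTER_CUBIC)
a=manip.snapshot("top")[110:190,200:320];b=manip.snapshot("side")[180:270,180:300]
a=f(a,4);b=f(b,4);cv2.imwrite("pics/top_g4.png",a[:,:,::-1]);s=manip.sense();print(s["tcp_pos"],s["force"])
h=np.vstack([cv2.resize(a,(400,267)),f(b,1)[:, :400]]) if 0 else None
cv2.imwrite("pics/g4.png",np.hstack([np.pad(a,((0,40),(0,0),(0,0))),b])[:,:800,::-1] if 0 else np.hstack([cv2.resize(np.pad(a,((0,40),(0,0),(0,0))),(400,300)),cv2.resize(b,(400,300))])[:,:,::-1])
E
```

```text
t: 16.35
tcp_pos: [0.6063, -0.0047, 0.2334]
tool_rot: [1.0, -0.027, 0.002, 0.002]
force: [-1.5, -6.4, 8.6]
finger_gap: 0.515
t: 17.35
tcp_pos: [0.6086, 0.0414, 0.2334]
tool_rot: [1.0, -0.027, 0.002, 0.001]
force: [-0.4, -3.7, 9.1]
finger_gap: 0.514
[0.60855301 0.04135489 0.23343026] [-0.93112949 -4.80924987  8.901101  ]
```

View pics/g4.png

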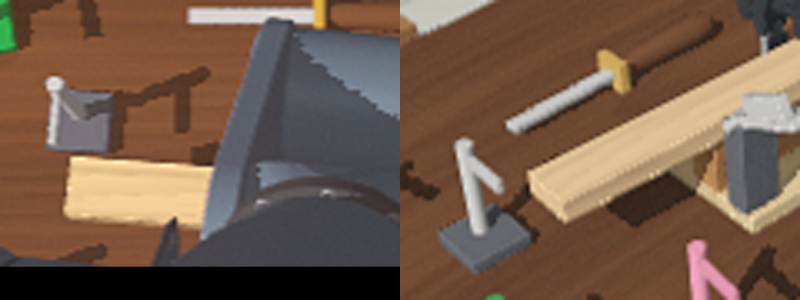

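The top crop shows the board end corners at (69,157) and (65,217) with the pointer tip at (52,150). In the side crop they are at (530,175), (566,207) and (499,188). I'll measure the gap.

Run:
```python
from geo import *
np.set_printoptions(precision=1,suppress=True)
T=lambda u,v:(u/(10/3)+200-.35,v/(10/3)+110-.35)
S=lambda u,v:((u-400)/(10/3)+180-.35,v/(10/3)+180-.35)
O=np.array([607.9,16.6]);ex=np.array([.0513,.9987]);ey=np.array([-.9987,.0513])
r=lambda X:np.array((np.dot(X[:2]-O,ex),np.dot(X[:2]-O,ey)))
for k,t,s,z in [("far",(69,157),(530,175),.088),("near",(65,217),(566,207),.088),("mark",(52,150),(499,188),.079)]:
    X,e=tri(T(*t),S(*s));print(k,X,e,r(X),"top",r(plane("top",*T(*t),z)),"side",r(plane("side",*S(*s),z)))
```

```text
far [646.2 266.9  88.5] 0.9265139631549231 [252.  -25.4] top [252.8 -26.2] side [251.2 -25. ]
near [601.7 269.3  86.6] 0.05124270831448522 [252.1  19.1] top [251.7  19.4] side [253.   20.6]
mark [655.8 283.9  80.8] 1.8877710947291226 [269.4 -34.2] top [268.5 -33.2] side [269.4 -38.1]
```

```bash
python3 -m jog '[[[0.1,2,0,0],[0.2,4,0,0],[0.2,4,0,0],[0.2,4,0,0],[0.1,2,0,0],[0.1,1,0,0],[0,0,0,0],[0,0,0,0]]]'
python3 - <<'E'
from geo import *
import cv2
f=lambda i,s:cv2.resize(i,None,fx=s,fy=s,interpolation=cv2.INTER_CUBIC)
a=manip.snapshot("top")[125:185,200:265];b=manip.snapshot("side")[210:260,185:250]
a=f(a,6);b=f(b,6);s=manip.sense();print(s["tcp_pos"],s["force"])
cv2.imwrite("pics/g5.png",np.hstack([a,np.pad(b,((0,60),(0,0),(0,0)))])[:,:,::-1])
E
```

```text
t: 18.45
tcp_pos: [0.6094, 0.0581, 0.2334]
tool_rot: [1.0, -0.027, 0.001, 0.002]
force: [-1.2, -6.5, 9.9]
finger_gap: 0.515
[0.60942717 0.05808858 0.23341981] [ 0.30686397 -6.39605034 10.53529865]
```

View pics/g5.png

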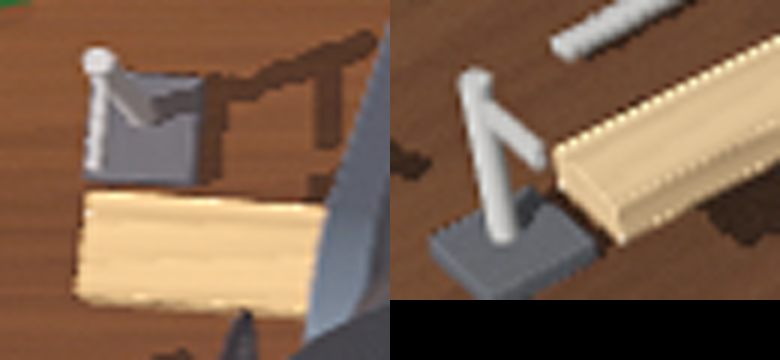

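The board end now lies beside the pointer. Top crop: corners (86,193) and (77,297), tip (94,172). Side crop: corners (166,152) and (230,207), tip (150,160).

Run:
```python
from geo import *
np.set_printoptions(precision=1,suppress=True)
T=lambda u,v:(u/6+200-.4,v/6+125-.4)
S=lambda u,v:(u/6+185-.4,v/6+210-.4)
O=np.array([607.9,16.6]);ex=np.array([.0513,.9987]);ey=np.array([-.9987,.0513])
r=lambda X:np.array((np.dot(X[:2]-O,ex),np.dot(X[:2]-O,ey)))
for k,t,s,z in [("far",(86,193),(166,152),.088),("near",(77,297),(230,207),.088),("mark",(94,172),(150,160),.079)]:
    X,e=tri(T(*t),S(*s));print(k,X,e,r(X),"top",r(plane("top",*T(*t),z)),"side",r(plane("side",*S(*s),z)))
```

```text
far [646.7 283.2  89.6] 0.013444379167008497 [268.3 -25. ] top [268.7 -25.4] side [267.4 -26.8]
near [603.2 285.6  89. ] 0.40340929778015855 [268.4  18.5] top [268.4  18.6] side [268.  17.]
mark [658.7 283.4  78.7] 0.29080560127097177 [269.1 -37.1] top [268.8 -36.8] side [269.4 -37.1]
```

```bash
python3 -m jog '[[[0,0.7,0,0],[0,0,0,0],[0,0,0,0],[0,0,0,0],[0,0,0,0],[0,0,0,0],[0,0,0,0],[0,0,0,0]]]'
python3 - <<'E'
from station import manip
s=manip.sense();print(s["tcp_pos"],s["force"],s["finger_gap"]);print(manip.sign_off())
E
```

```text
t: 19.55
tcp_pos: [0.6095, 0.0587, 0.2334]
tool_rot: [1.0, -0.027, 0.001, 0.002]
force: [-1.1, -6.9, 9.9]
finger_gap: 0.516
[0.60945554 0.05866205 0.23340931] [-1.11135716 -6.85773896  9.85941119] 0.5160565868763758
the job is handed in; nothing more can be done
None
```

The job is done and handed in at about 19.6 s. The clamp lever is open at its stop, and the board's outer end is level with the gauge pointer. The gripper is still holding the board flat on the rest.

- **Lever:** I pinched the handle and followed its arc until the stop pushed back with about 34 N. After I let go, the picture matched an angle of about 2.7 rad. The arm's own reading was slightly higher, about 2.8 rad, probably from play where the handle turns between the pads.
- **Board:** I gripped it near its rear end and slid it about 170 mm with a light downward push of about 10 N. The gripper height stayed constant during the slide.
- **Final position:** Two-view measurement put the board's end at 268.3–268.4 mm along the rest and the pointer at 269.1 mm. I then moved it a last 0.7 mm; the arm showed about 0.6 mm of that. I did not take another picture after that, so the end should be within about 1 mm of the pointer.
- **Small disagreement:** The board's outer top edge measured 89–89.6 mm high against a nominal 88 mm, which is within camera error.
- **Bystanders:** I never moved near the jar, gouge or log. I did not measure them again at the end.

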